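# Turn the sprung spice carousel to the yellow-capped jar and hold it there

### The arm

A 6-joint arm with a two-finger parallel gripper is mounted at the origin on a cart in front of the work surface, level with it; the furniture and walls round the work are solid. World frame = base frame: x ahead of the robot, y to its left, z up, the work surface at z = 0. Lengths are in m, angles in degrees, forces in N, time in s.
With the tool pointing down it reaches from about 0.375 to 0.9 m from the base axis. Payload 3.1 kg.
Tool frame: the origin (TCP) lies between the finger pads, 19 mm behind the fingertips; this is the grasp point; z points along the fingers, y is the line along which they close (so a half turn about z gives the same grasp; the last joint's range is limited). The gripper opens to 87 mm and grips with 3 to 60 N. Pads are 19 mm wide; open, the fingers measure 117 mm over their backs; the gripper's body (75 mm by 190 mm) begins 51 mm behind the grasp point.
Start: joints at [59.043, 30.224, 82.088, -0, 67.689, -10.227], TCP at [0.221, 0.585, 0.241] pointing down, gripper open.
Joint ranges: [-176.69, 176.69], [-43.24, 126.21], [12.49, 139.97], [-82, 262], [0, 151.66], [-163.58, 163.58]. Speed limits (degrees/s): [159.86, 159.86, 180, 180, 180, 180].

### API

Orientations are given as a 3x3 rotation matrix whose columns are the frame's x, y, z axes.
In Python, from rig import bot, imaging, finder gives the robot as it stands. The module is installed in compiled form; this text tells all that it offers.
- The arm moves only by the tool play_rows, never from a script. Its argument "motion" is a list that holds one entry, the list of rows, each a list of 6 numbers: the shift along the tool's x, y, z in fractions of the full range, 1 being 500 mm, then the turn, a rotation vector about the tool's x, y, z in shares of 180 degrees (1.0 is 180 degrees). In form: [[[dx, dy, dz, wx, wy, wz], ...]]. A call has 1 to 8 rows; each row is the pose to reach, as a shift and turn from the pose commanded when the call began, along the tool's axes at that moment; what a row does not reach only later rows make up. A row lasts 1/12 s, in which the tool goes at most 41.7 mm and 7.16 degrees, less where a joint would pass 70% of its speed; a pose out of reach is approached as far as the arm can. A shift or turn number past 1, either way, is cut back to 1. A call with a gripper value outside its range is refused whole. "fingers" is the finger opening in m, from 0 to 0.087, set as the call begins (left out, the last holds). The fingers move at their own pace and stop on an object; the grip force is fixed at half the most. Time passes only in rows, so rows that repeat a pose let the fingers close. It gives the time, the measured TCP pose, the force, the opening and the grip force at its end, in the units of the state.
- bot.read_state(): the state, without advancing time (a new reading comes with each control period).
- imaging.capture(name): name is "side" or "top"; returns a dict with "frame" (384x512x3 uint8, red, green, blue), "camera_matrix" (3x3 intrinsics, pixels), "R" (3x3) and "t" (3): a world point X has camera coordinates R X + t. Camera axes: x right, y down, z forward; pixel columns grow to the right and rows downward; lengths in m; the calibration is good to about 2 mm. A picture is of the moment at which its call begins. There is no depth.
- bot.hand_in(): hands the job in; it is judged then, once.
Trained networks look in the newest picture that a camera, given by its name, has taken for a name from the list of things; names that differ only in an ending like _2 or _b are one class to them, and where a whole thing is asked for, a point or a joint stands for the part that bears it (a point fixed in the world has none). Each returns a list of dicts, best first, with "confidence" (0 to 1); they miss things now and then, are a little off and sometimes report something else, mostly with a low value. They report only what shows in the picture. A call takes as long as a camera call. They do not tell look-alikes from the thing itself.
- finder.recognise(camera, name): "at" ([x, y, z] in m, in world coordinates, good to about 4 mm: the middle of the surface that is visible of it).
- finder.outline_of(camera, name): "pixels" (384x512 bool, what is visible of it).
The state is a dict: "time_s": time; "joint_positions": joint angles; "qvel": joint speeds; "tau": joint torques, N m; "position": TCP position; "tcp_rot": TCP orientation; "force": force on the tool from outside, world axes, zero at the start; "moment": the same for the moment, N m; "opening": opening from 0.0 (shut) to 1.0 (fully open); "grasp_force": force on a finger pad.
Only numpy, scipy, OpenCV 4.12 (cv2) and the standard library are available. Lean on these libraries where they do the work, as an engineer would, in place of code of your own. Each camera call takes 0.05 s, during which the arm holds its last target. There are 200 camera calls.

### The job

Take hold of the dark wooden bar grip on top of the spice carousel and turn the carousel until the jar with the yellow cap is lined up with the red pointer on the foot. A spring carries the turntable back as soon as it is let go, so finish while still holding the bar, with the turntable kept still and the yellow-capped jar at the pointer. Keep all the jars standing in their pockets, and leave the salt shaker and the blue measuring cup where they are.

Things in the scene. Friction and masses are not known exactly. Their poses are not given: they have to be found in the camera images.
- foot: Fixed aluminium foot of the carousel, a disc 124 mm across, 18 mm high, under the tray; origin at the centre of its underside, on the turning axis; z up. Its front is its -x direction, towards the robot's side (0.1 to 0.9 rad in yaw), marked by a red cone pointer on a small arm, 26 mm above the island top, 117 to 139 mm from the axis, just outside the tray, tip towards the axis.
- front_spot (a point): Point fixed to the foot, 74 mm from the turning axis in the direction of the pointer, 30 mm above the island top (level with the tray's top): where the middle of the yellow jar's underside must come. Axes as the foot's.
- carousel: Turning part, 700 g: pale wooden tray 228 mm across, 10 mm thick; column; bar grip on top. Origin on the axis at the tray's underside, 20 mm up. Turns about z, up to 1.7 rad either way from its start; a spring draws it back to the start with 0.06 N m per rad. Four pockets of steel wire, 16 mm high, 27 mm inner radius, 74 mm from the axis, at 45, 135, 225, 315 degrees from its x axis.
- grip (a point): Centre of the bar grip, on the turning axis, 190 mm above the island top; turns with the carousel. The bar is 60 mm long along its x axis, 16 mm thick along y (pinch it here, from above) and 44 mm high (168 to 212 mm above the island top), with nothing beside it; the jar tops stay below 140 mm.
- yellow_jar: The spice jar with the yellow cap (the only yellow one), 45 mm across, 100 mm tall, loose in one of the two pockets nearer the pointer, 0.43 to 1.14 rad to the left or to the right of it; origin at the centre of its underside, z up. About 0.11 kg.
- white_jar: Spice jar with a white cap, 44 mm across, 109 mm tall, loose in a pocket; origin at the centre of its underside, z up.
- dark_jar_1: Spice jar with a dark cap, 45 mm across, 105 mm tall, loose in a pocket; origin at the centre of its underside, z up.
- dark_jar_2: Spice jar with a dark cap, 44 mm across, 105 mm tall, loose in a pocket; origin at the centre of its underside, z up.
- salt_shaker: Clear salt shaker with a grey top, 44 mm across, 90 mm tall, standing beside the carousel; origin at the centre of its underside. Bystander.
- blue_cup: Blue measuring cup with a flat handle, 60x115x38 mm, beside the carousel; origin at the centre of its underside. Bystander.
Things that resemble listed ones, but are neither listed nor needed, are in the scene too. What is shaped like the dark_jar_1 but orange or purple is not meant.

How it is judged (in metres and radians):
At the end, for the whole second after the job is handed in: Yellow-capped jar within 10 mm (horizontally) of the front spot, carousel turning slower than 0.25 rad/s, held by the fingers with over 1 N, TCP within 50 mm of the grip centre, all four jars upright (0.15 rad) on the floors of their pockets (4 mm) (horizontal distance between yellow_jar and front_spot below 0.01 m and angular speed of carousel below 0.25 rad/s and contact force between the fingers and carousel above 1 N and distance between the grasp point and grip below 0.05 m and angle between each of yellow_jar, white_jar, dark_jar_1, dark_jar_2's own z axis and vertical below 0.15 rad and z of yellow_jar in the frame of carousel between 0.006 and 0.014 m and z of white_jar in the frame of carousel between 0.006 and 0.014 m and z of dark_jar_1 in the frame of carousel between 0.006 and 0.014 m and z of dark_jar_2 in the frame of carousel between 0.006 and 0.014 m); the arm keeps its last pose, push and grip.
It fails at once if a jar is tipped by more than 0.35 rad or lifted by 15 mm or more (angle between any of yellow_jar, white_jar, dark_jar_1, dark_jar_2's own z axis and vertical above 0.35 rad or z of any of yellow_jar, white_jar, dark_jar_1, dark_jar_2 in the frame of carousel above 0.025 m).
It fails at once if the salt shaker or blue measuring cup is moved by more than 20 mm (distance of any of salt_shaker, blue_cup from where it was at the start of the episode above 0.02 m).
It also fails if it takes over 38 s, if anything falls off the work surface, if the arm or the gripper's body presses on something with over 40 N, if the wrist force passes 120 N, or if a joint passes its speed limit or range.

## Working session

There is one attempt and no reset: what is moved stays moved. The work goes in short steps, Python scripts to look and compute and a tool call to move; the robot and the scene stay as the last step left them, time stands still between calls to the robot, and variables do not carry over. Pictures are saved under pics/ and viewed, at most 10 in all, crops included, and the job is handed in when it is done.

Besides the shell and the picture viewer there is one more tool, called after "Call:" in YAML: its name, and indented under it one key for each argument. play_rows: Moves the arm, as the interface text tells. Its arguments: {"type":"object","properties":{"motion":{"type":"array"},"fingers":{"type":"number"}},"required":["motion"]}

```bash
mkdir -p pics; cat > h.py <<'E'
from rig import bot, imaging, finder
import numpy as np, cv2
def cap(n):
    c=imaging.capture(n); return c['frame'],np.array(c['camera_matrix']),np.array(c['R']),np.array(c['t'])
def ray(c,u,v,z):
    f,K,R,t=c; d=R.T@np.linalg.inv(K)@[u,v,1]; o=-R.T@t
    return o+d*(z-o[2])/d[2]
def proj(c,X):
    f,K,R,t=c; p=K@(R@np.array(X)+t); return p[:2]/p[2]
def save(c,n): cv2.imwrite(f'pics/{n}.png',cv2.cvtColor(c[0],cv2.COLOR_RGB2BGR))
E
python3 - <<'E'
from h import *
a=cap('top');save(a,'top0');b=cap('side');save(b,'side0')
for cam in('top','side'):
  for n in('foot','carousel','grip','yellow_jar','white_jar','dark_jar_1','salt_shaker','blue_cup'):
    print(cam,n,[(np.round(d['at'],3).tolist(),round(d['confidence'],2)) for d in finder.recognise(cam,n)[:4]])
s=bot.read_state();print(s['time_s'],s['position'],np.round(s['tcp_rot'],3))
E
```

```text
top foot [([0.41, 0.286, 0.028], 0.41)]
top carousel [([0.504, 0.359, 0.027], 0.66), ([0.41, -0.016, 0.079], 0.31)]
top grip [([0.508, 0.358, 0.031], 0.79)]
top yellow_jar [([0.432, 0.365, 0.128], 0.83)]
top white_jar [([0.504, 0.29, 0.135], 0.61)]
top dark_jar_1 [([0.478, 0.137, 0.106], 0.86), ([0.575, 0.368, 0.136], 0.81), ([0.564, 0.601, 0.104], 0.8), ([0.507, 0.437, 0.137], 0.61)]
top salt_shaker [([0.409, -0.013, 0.08], 0.55), ([0.432, 0.366, 0.127], 0.34)]
top blue_cup [([0.58, -0.034, 0.022], 0.58)]
side foot [([0.395, 0.282, 0.006], 0.55)]
side carousel [([0.488, 0.343, 0.03], 0.93)]
side grip [([0.489, 0.348, 0.03], 0.62)]
side yellow_jar [([0.419, 0.35, 0.086], 0.96)]
side white_jar [([0.401, 0.283, 0.008], 0.7), ([0.493, 0.282, 0.096], 0.58)]
side dark_jar_1 [([0.374, 0.097, 0.063], 0.92), ([0.471, 0.117, 0.07], 0.83), ([0.495, 0.422, 0.098], 0.76), ([0.739, 0.345, 0.062], 0.75)]
side salt_shaker [([0.396, -0.032, 0.048], 0.77)]
side blue_cup [([0.576, -0.033, 0.028], 0.85)]
0.9 [0.22117743 0.58452918 0.24127645] [[-0.935  0.354  0.   ]
 [ 0.354  0.935  0.   ]
 [-0.     0.    -1.   ]]
```

View pics/top0.png

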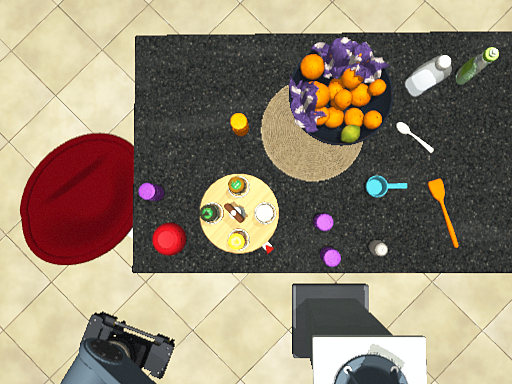

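View pics/side0.png

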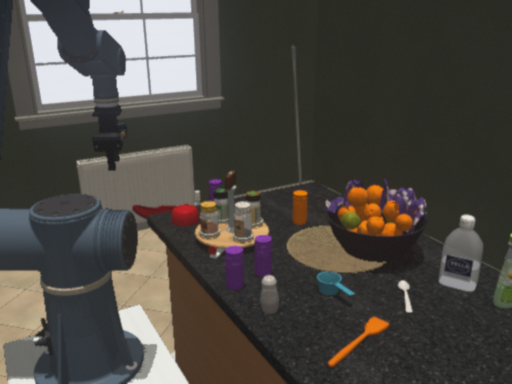

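The top view shows the carousel at about (239,213), the bar at (235,212), the yellow cap at (237,240) and the red pointer at (268,247). In the side view the carousel stands at about (232,230). Next I measure these precisely.

```bash
python3 - <<'E'
from h import *
a=cap('top')
f=a[0];print(np.round(-a[2].T@a[3],3))
cv2.imwrite('pics/crop0.png',cv2.resize(cv2.cvtColor(f[160:270,185:295],cv2.COLOR_RGB2BGR),None,fx=5,fy=5,interpolation=cv2.INTER_CUBIC))
h=cv2.cvtColor(f,cv2.COLOR_RGB2HSV).astype(int)
m=(h[...,2]>120); m[:165]=0;m[262:]=0;m[:,:192]=0;m[:,290:]=0
red=((h[...,0]<6)|(h[...,0]>172))&(h[...,1]>150)&(h[...,2]>80)
r=red.copy();r[:235]=0;r[260:]=0;r[:,:255]=0;r[:,285:]=0
v,u=np.nonzero(r);print('red',len(u),u.mean(),v.mean(),ray(a,u.mean(),v.mean(),.026))
print(np.c_[u,v][::3].tolist())
# tray: circle of pale pixels after removing red
m&=~red
lab=cv2.morphologyEx(m.astype(np.uint8),cv2.MORPH_OPEN,np.ones((5,5)))
cs,_=cv2.findContours(lab,0,1);c=max(cs,key=cv2.contourArea)[:,0]
P=np.array([ray(a,x,y,.03)[:2] for x,y in cv2.convexHull(c)[:,0]])
from scipy.optimize import least_squares
s=least_squares(lambda p:np.hypot(*(P-p[:2]).T)-p[2],[.507,.36,.114],loss='soft_l1',f_scale=.002);print('tray',s.x)
# yellow cap
y=(h[...,0]>20)&(h[...,0]<35)&(h[...,1]>170)&(h[...,2]>150);y[:225]=0;y[255:]=0;y[:,:220]=0;y[:,255:]=0
v,u=np.nonzero(y);print('yel',len(u),u.mean(),v.mean(),ray(a,u.mean(),v.mean(),.13))
# bar dark brown
print('axis 0.212 px',proj(a,[s.x[0],s.x[1],.212]),proj(a,[s.x[0],s.x[1],.19]))
b=(h[...,0]<16)&(h[...,1]>90)&(h[...,2]<150);b[:200]=0;b[226:]=0;b[:,:222]=0;b[:,250:]=0
n,L,S,C=cv2.connectedComponentsWithStats(b.astype(np.uint8));print(S,C)
k=1+np.argmax(S[1:,4]);v,u=np.nonzero(L==k)
W=np.array([ray(a,x,yy,.212)[:2] for x,yy in zip(u,v)]);e,V=np.linalg.eigh(np.cov(W.T));print('bar',W.mean(0),np.sqrt(e*12),V[:,1],np.degrees(np.arctan2(V[1,1],V[0,1])))
E
```

```text
[0.497 0.277 1.276]
red 42 268.7142857142857 248.9047619047619 [0.40123666 0.28276906 0.026     ]
[[266, 245], [268, 246], [268, 247], [271, 247], [266, 248], [269, 248], [272, 248], [267, 249], [270, 249], [267, 250], [270, 250], [268, 251], [266, 252], [269, 252]]
tray [0.50266737 0.36721974 0.11310912]
yel 121 236.50413223140495 240.55371900826447 [0.43088157 0.36561383 0.13      ]
axis 0.212 px [233.20294391 212.64511766] [233.9593995  212.69122523]
[[     0      0    512    384 196537]
 [   224    204     21     19     71]] [[255.50764996 191.49222793]
 [234.32394366 213.01408451]]
bar [0.50177984 0.36452204] [0.01888556 0.0646877 ] [0.69070702 0.72313471] 46.313897985689074
```

View pics/crop0.png

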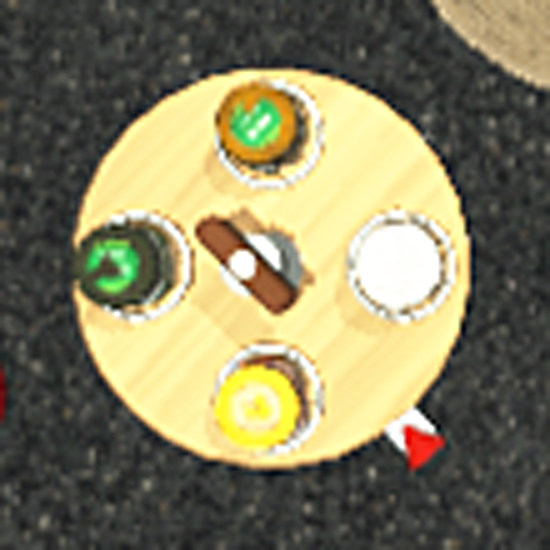

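Measured: axis at about (0.502, 0.366), bar along 46°, yellow jar at about 181° and pointer at about 220°, so a turn of about +39° is needed. I approach with tool y at about -45°.

Units first: shifts go in shares of 500 mm and turns go in shares of 180 degrees. So -0.17 m is -0.34, -0.052 m is -0.104, 55 degrees is 0.3056.

Call:
play_rows:
  motion:
    - [[0, 0, -0.04, 0, 0, 0.0333], [-0.04, -0.01, -0.08, 0, 0, 0.0722], [-0.1, -0.03, -0.1, 0, 0, 0.1111], [-0.16, -0.05, -0.1, 0, 0, 0.15], [-0.22, -0.07, -0.1, 0, 0, 0.1889], [-0.28, -0.09, -0.1, 0, 0, 0.2278], [-0.34, -0.104, -0.1, 0, 0, 0.2667], [-0.34, -0.104, -0.1, 0, 0, 0.3056]]
  fingers: 0.087

```text
time_s: 1.62
position: [0.3666, 0.4728, 0.2914]
tcp_rot: [[-0.236, 0.972, 0.003], [0.972, 0.236, -0.001], [-0.002, 0.003, -1.0]]
force: [-0.5, 0.3, 0.2]
opening: 1.001
grasp_force: 0.0
```

```bash
cat > go.py <<'E'
from h import *
import sys
x,y,z,ang=map(float,sys.argv[1:5])
s=bot.read_state();R=np.array(s['tcp_rot']);p=np.array(s['position'])
cur=np.degrees(np.arctan2(R[1,1],R[0,1]))
print('t',s['time_s'],'p',p.round(4),'yang',cur.round(2),'tilt',R[:,2].round(3),'q',np.round(s['joint_positions'],1),'F',np.round(s['force'],1),'M',np.round(s['moment'],2),'open',s['opening'],'g',s['grasp_force'])
print('shift',(R.T@(np.array([x,y,z])-p)).round(4),'wz',round(-((ang-cur+180)%360-180),2))
E
python3 go.py .502 .366 .29 -44.5
```

```text
t 1.6167 p [0.3666 0.4728 0.2914] yang 13.64 tilt [ 0.003 -0.001 -1.   ] q [41.6 25.1 82.7 -0.2 72.1 28. ] F [-0.5  0.3  0.2] M [-0.03  0.    0.02] open 1.0009284079889131 g 0.0
shift [-0.1357  0.1064  0.002 ] wz 58.14
```

In the tool's units: -0.137 m is -0.274, -0.02 m is -0.04, 56 degrees is 0.3111.

Call:
play_rows:
  motion:
    - [[-0.04, 0.03, 0, 0, 0, 0.0389], [-0.09, 0.07, 0, 0, 0, 0.0778], [-0.14, 0.11, 0, 0, 0, 0.1167], [-0.19, 0.15, 0, 0, 0, 0.1556], [-0.24, 0.19, 0, 0, 0, 0.1944], [-0.274, 0.214, 0, 0, 0, 0.2333], [-0.274, 0.214, 0, 0, 0, 0.2722], [-0.274, 0.214, 0, 0, 0, 0.3111]]

```text
time_s: 2.28
position: [0.5007, 0.3679, 0.2911]
tcp_rot: [[0.672, 0.74, 0.0], [0.74, -0.672, -0.0], [-0.0, 0.0, -1.0]]
force: [0.5, 0.1, -0.1]
opening: 1.001
grasp_force: 0.0
```

In the tool's units: 2 degrees is 0.0111.

Call:
play_rows:
  motion:
    - [[0, 0, 0, 0, 0, 0.0111], [0, 0, 0, 0, 0, 0.0111], [0, 0, 0, 0, 0, 0.0111]]

```text
time_s: 2.53
position: [0.4992, 0.3693, 0.2912]
tcp_rot: [[0.69, 0.723, -0.0], [0.723, -0.69, -0.0], [-0.0, -0.0, -1.0]]
force: [0.1, 1.0, 0.0]
opening: 1.0
grasp_force: 0.0
```

```bash
python3 go.py .502 .366 .19 -44.5; python3 - <<'E'
from h import *
a=cap('top');save(a,'t1')
b=cap('side');save(b,'s1')
print(proj(b,[.502,.366,.212]))
u,v=proj(b,[.502,.366,.21]).astype(int)
cv2.imwrite('pics/s1c.png',cv2.resize(cv2.cvtColor(b[0][v-60:v+70,u-65:u+65],cv2.COLOR_RGB2BGR),None,fx=4,fy=4,interpolation=cv2.INTER_CUBIC))
E
```

```text
t 2.5333 p [0.4992 0.3693 0.2912] yang -43.67 tilt [-0. -0. -1.] q [26.2 27.  79.3 -0.  73.6 69.9] F [0.1 1.  0. ] M [-0.08  0.1   0.04] open 0.9995776155230762 g 0.0
shift [-0.0004  0.0043  0.1012] wz 0.83
[229.40982417 172.85244963]
```

View pics/s1c.png

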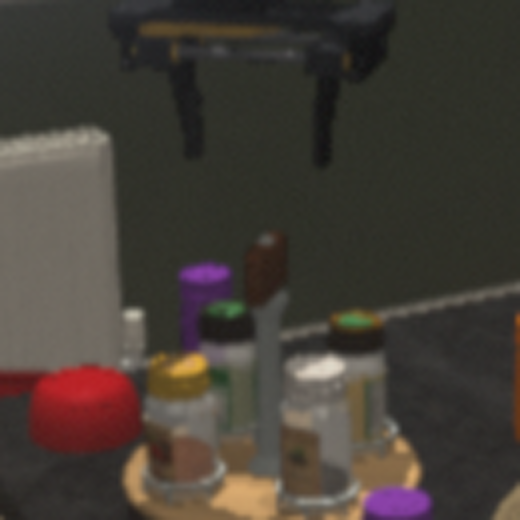

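The gripper's fingers (at about 187 and 322 in the crop) straddle the bar (267) and are well aligned after a 4 mm shift. I now lower and close.

In the tool's units: 0.1 m is 0.2, 0.004 m is 0.008, 0.8 degrees is 0.0044.

Call:
play_rows:
  motion:
    - [[0, 0.008, 0.02, 0, 0, 0.0044], [0, 0.008, 0.06, 0, 0, 0.0044], [0, 0.008, 0.1, 0, 0, 0.0044], [0, 0.008, 0.14, 0, 0, 0.0044], [0, 0.008, 0.17, 0, 0, 0.0044], [0, 0.008, 0.19, 0, 0, 0.0044], [0, 0.008, 0.2, 0, 0, 0.0044], [0, 0.008, 0.2, 0, 0, 0.0044]]

```text
time_s: 3.3
position: [0.5016, 0.3662, 0.1898]
tcp_rot: [[0.701, 0.713, -0.002], [0.713, -0.701, -0.001], [-0.002, -0.001, -1.0]]
force: [0.1, -0.3, -0.1]
opening: 1.003
grasp_force: 0.0
```

Call:
play_rows:
  motion:
    - [[0, 0, 0, 0, 0, 0], [0, 0, 0, 0, 0, 0], [0, 0, 0, 0, 0, 0], [0, 0, 0, 0, 0, 0]]
  fingers: 0.03

```text
time_s: 3.63
position: [0.5026, 0.3668, 0.1923]
tcp_rot: [[0.701, 0.713, 0.002], [0.713, -0.701, 0.001], [0.002, 0.001, -1.0]]
force: [0.3, -0.4, 0.8]
opening: 0.782
grasp_force: 0.0
```

Call:
play_rows:
  motion:
    - [[0, 0, 0, 0, 0, 0], [0, 0, 0, 0, 0, 0], [0, 0, 0, 0, 0, 0], [0, 0, 0, 0, 0, 0], [0, 0, 0, 0, 0, 0]]
  fingers: 0.0

```text
time_s: 4.05
position: [0.5021, 0.3666, 0.1913]
tcp_rot: [[0.701, 0.713, 0.0], [0.713, -0.701, -0.0], [-0.0, 0.0, -1.0]]
force: [-0.4, 1.0, -0.6]
opening: 0.401
grasp_force: 0.0
```

```bash
python3 go.py .502 .366 .19 -44.5
```

```text
t 4.05 p [0.5021 0.3666 0.1913] yang -44.53 tilt [ 0. -0. -1.] q [25.8 33.3 85.4 -0.  61.4 70.4] F [-0.4  1.  -0.6] M [-0.08  0.05 -0.01] open 0.40138673335784986 g 0.0
shift [-0.0005  0.0003  0.0013] wz -0.03
```

Call:
play_rows:
  motion:
    - [[0, 0, 0, 0, 0, 0], [0, 0, 0, 0, 0, 0], [0, 0, 0, 0, 0, 0], [0, 0, 0, 0, 0, 0], [0, 0, 0, 0, 0, 0], [0, 0, 0, 0, 0, 0]]

```text
time_s: 4.55
position: [0.502, 0.3667, 0.1912]
tcp_rot: [[0.701, 0.713, -0.0], [0.713, -0.701, 0.0], [-0.0, -0.0, -1.0]]
force: [-0.9, 0.4, 0.2]
opening: 0.185
grasp_force: 30.0
```

```bash
python3 go.py .502 .366 .19 -44.5
```

```text
t 4.55 p [0.502  0.3667 0.1912] yang -44.53 tilt [-0.  0. -1.] q [25.9 33.3 85.4  0.  61.4 70.4] F [-0.9  0.4  0.2] M [ 0.02  0.18 -0.  ] open 0.18452612867857648 g 29.96814330574125
shift [-0.0005  0.0005  0.0012] wz -0.03
```

The bar is held (16 mm opening, 30 N). Now I turn gently: 38° in two calls.

In the tool's units: -20 degrees is -0.1111.

Call:
play_rows:
  motion:
    - [[0, 0, 0, 0, 0, -0.0056], [0, 0, 0, 0, 0, -0.0167], [0, 0, 0, 0, 0, -0.0333], [0, 0, 0, 0, 0, -0.05], [0, 0, 0, 0, 0, -0.0667], [0, 0, 0, 0, 0, -0.0833], [0, 0, 0, 0, 0, -0.1], [0, 0, 0, 0, 0, -0.1111]]

```text
time_s: 5.22
position: [0.5024, 0.3664, 0.1912]
tcp_rot: [[0.413, 0.911, 0.0], [0.911, -0.413, -0.0], [-0.0, 0.0, -1.0]]
force: [0.2, 0.9, 0.0]
opening: 0.182
grasp_force: 30.0
```

In the tool's units: -18 degrees is -0.1.

Call:
play_rows:
  motion:
    - [[0, 0, 0, 0, 0, -0.0167], [0, 0, 0, 0, 0, -0.0333], [0, 0, 0, 0, 0, -0.05], [0, 0, 0, 0, 0, -0.0667], [0, 0, 0, 0, 0, -0.0833], [0, 0, 0, 0, 0, -0.0944], [0, 0, 0, 0, 0, -0.1], [0, 0, 0, 0, 0, -0.1]]

```text
time_s: 5.88
position: [0.5029, 0.3663, 0.1912]
tcp_rot: [[0.113, 0.994, 0.001], [0.994, -0.113, -0.0], [-0.0, 0.001, -1.0]]
force: [2.5, -0.6, -1.4]
opening: 0.18
grasp_force: 30.0
```

```bash
python3 go.py .502 .366 .19 -5.5; python3 - <<'E'
from h import *
a=cap('top');save(a,'t2');b=cap('side');save(b,'s2')
A=np.array([.5025,.3665])
for cam in('top','side'):
  for d in finder.recognise(cam,'yellow_jar')[:2]: print(cam,np.round(d['at'],4),d['confidence'])
h=cv2.cvtColor(b[0],cv2.COLOR_RGB2HSV).astype(int)
for a_ in(219.7,):
  c,s=np.cos(np.radians(a_)),np.sin(np.radians(a_));fs=A+.074*np.array([c,s]);print('spot',fs,'side px cap',proj(b,[*fs,.13]),'top px',proj(a,[*fs,.13]),'pointer side',proj(b,[*(A+.128*np.array([c,s])),.026]))
u,v=proj(b,[*fs,.1]).astype(int)
x=cv2.resize(b[0][v-60:v+60,u-60:u+80],None,fx=4,fy=4,interpolation=2)
u2,v2=proj(a,[*A,.1]).astype(int)
y=cv2.resize(a[0][v2-60:v2+60,u2-40:u2+50],(360,480),interpolation=2)
im=np.hstack([x,y]);im=cv2.resize(im,None,fx=.85,fy=.85);print(im.shape,u,v,u2,v2)
cv2.imwrite('pics/c2.png',im[...,::-1])
E
```

```text
t 5.8833 p [0.5029 0.3663 0.1912] yang -6.51 tilt [ 0.001 -0.    -1.   ] q [25.8 33.3 85.3 -0.1 61.3 32.4] F [ 2.5 -0.6 -1.4] M [-0.22 -0.17 -0.04] open 0.18030150822056357 g 29.96869704918936
shift [-0.0004 -0.0008  0.0012] wz -1.01
side [0.4322 0.305  0.0882] 0.77
spot [0.44556443 0.31923118] side px cap [219.8048433 207.7907408] top px [254.38668991 234.81259749] pointer side [213.04866399 248.57556194]
(408, 782, 3) 220 217 237 212
```

View pics/c2.png

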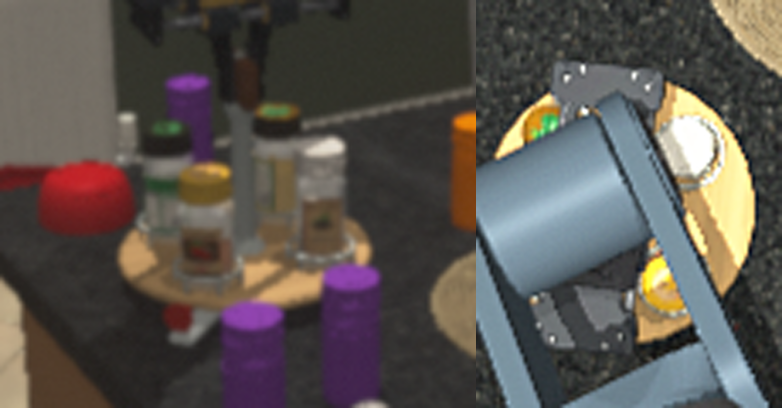

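In the crop, the yellow jar stands in front, in line with the red pointer, which is at side pixel (213,250) against (213,249) predicted. All the jars are upright. I check the cap position numerically.

```bash
python3 - <<'E'
from h import *
b=cap('side');f=cv2.cvtColor(cv2.imread('pics/side0.png'),cv2.COLOR_BGR2RGB)
def cen(img,u0,v0):
  h=cv2.cvtColor(img,cv2.COLOR_RGB2HSV).astype(int);m=(h[...,0]>18)&(h[...,0]<32)&(h[...,1]>185)&(h[...,2]>80)
  M=np.zeros_like(m);M[v0-14:v0+14,u0-14:u0+14]=1;v,u=np.nonzero(m&M);return len(u),(u.min()+u.max())/2,v.mean(),u.mean()
c0=cen(f,208,207);c1=cen(b[0],220,208)
print(c0,c1,'pred start',proj(b,[.431,.3656,.122]),'pred spot',proj(b,[.4456,.3192,.122]))
p0=ray(b,c0[3],c0[2],.122);p1=ray(b,c1[3],c1[2],.122);print(p0,p1, p1-p0+np.array([.431,.3656,0]))
E
```

```text
Traceback (most recent call last):
ValueError: zero-size array to reduction operation minimum which has no identity
```

```bash
python3 - <<'E'
from h import *
b=cap('side');f=cv2.cvtColor(cv2.imread('pics/side0.png'),cv2.COLOR_BGR2RGB)
def cen(img,u0,v0):
  h=cv2.cvtColor(img,cv2.COLOR_RGB2HSV).astype(int);m=(h[...,0]>17)&(h[...,0]<34)&(h[...,1]>140)&(h[...,2]>70)
  M=np.zeros_like(m);M[v0-14:v0+14,u0-14:u0+14]=1;v,u=np.nonzero(m&M);return len(u),(u.min()+u.max())/2,v.mean(),u.mean()
print(cv2.cvtColor(f,cv2.COLOR_RGB2HSV)[207,208],cv2.cvtColor(b[0],cv2.COLOR_RGB2HSV)[214,220])
c0=cen(f,208,207);c1=cen(b[0],220,214)
print(c0,c1,'pred start',proj(b,[.431,.3656,.122]),'pred spot',proj(b,[.4456,.3192,.122]))
p0=ray(b,c0[3],c0[2],.122);p1=ray(b,c1[3],c1[2],.122);print(p0,p1, p1-p0+np.array([.431,.3656,0]))
E
```

```text
[ 20 178 133] [ 21 166 103]
(136, np.float64(208.0), np.float64(206.48529411764707), np.float64(207.85294117647058)) (130, np.float64(220.0), np.float64(210.87692307692308), np.float64(220.06153846153848)) pred start [208.53924982 206.08763932] pred spot [219.91652233 210.38216338]
[0.42799926 0.36379613 0.122     ] [0.44437256 0.31567111 0.122     ] [0.4473733  0.31747497 0.        ]
```

The cap is within about 2.5 mm of the target, so I settle briefly and hand in.

Call:
play_rows:
  motion:
    - [[0, 0, 0, 0, 0, 0], [0, 0, 0, 0, 0, 0], [0, 0, 0, 0, 0, 0], [0, 0, 0, 0, 0, 0]]

```text
time_s: 6.52
position: [0.5029, 0.3663, 0.1912]
tcp_rot: [[0.114, 0.994, 0.001], [0.994, -0.114, -0.0], [-0.0, 0.001, -1.0]]
force: [4.4, -1.6, -2.8]
opening: 0.188
grasp_force: 30.0
```

```bash
python3 go.py .502 .366 .19 -5.5; python3 -c "
from h import *
print(bot.hand_in())"
```

```text
t 6.5167 p [0.5029 0.3663 0.1912] yang -6.53 tilt [ 0.001 -0.    -1.   ] q [25.8 33.3 85.3 -0.1 61.3 32.4] F [ 4.4 -1.6 -2.8] M [-0.41 -0.58 -0.07] open 0.1876257117223684 g 29.96966647915542
shift [-0.0004 -0.0008  0.0012] wz -1.03
the job is handed in; nothing more can be done
None
```

I turned the carousel 38° by its bar grip and handed the job in still holding the bar at 30 N, with the yellow-capped jar measured about 2.5 mm from the front spot and all four jars upright in the last picture; the hand-in returned no verdict.

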